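Close a bowl-repair jig and nip up its wing nut

TASK

Clamp the upside-down bowl in the repair jig: slide the slotted wooden jaw forward until its cork face just rests against the bowl's rim, pressing gently, then turn the wing nut between the channel walls clockwise until it is snug and holds the jaw down firmly, but do not force it so hard that it bruises the wood. Keep the robot off the bowl, do not shove the bowl out of its place, let go of everything at the end and leave the other things on the bench where they are.

Things in the scene. Friction and masses are not known exactly. Their poses are not given: they have to be found in the camera images.
- jig: fixed repair jig. Origin: on the bench under the upright stud; x = the way the jaw closes (towards the bowl), z up. Plywood bed 18 thick, x -152 to 222, y -95 to 95 mm. On it an aluminium U-channel for the jaw: x -75 to 30, inside width 68, walls 4 thick, tops 76 above the bench. Steel stud 7 dia, top 63 above the bench. Two 20 mm dowel stops, 63 high, behind the bowl
- nut: steel wing nut with a nylon ring, on the stud above its washer. Origin: centre of its underside (on the washer), z up, x along its wings. Hub 20 dia, top 8 above the origin; wings 8 thick (y), 53 tip to tip, from 6 to 33 above the origin. Clockwise from above drives it down, 3 mm a turn, at a steady 0.2 N m until the washer bears on the jaw; then the moment climbs about 0.15 N m per rad
- washer: steel washer 30 dia, 2 thick, under the wing nut on the stud; goes up and down with the nut but does not turn. Origin: centre of its underside. At the start it is 0.3 to 1.4 mm clear of the jaw. The jaw is held once the nut takes 0.24 N m, is well snug at 0.26 to 0.32, and the wood is bruised over 0.36
- jaw: loose beech slide lying in the channel, its slot over the stud. Origin: on its underside, x towards the bowl, z up. 154 long (x -104 to 50), 67 wide, 20 thick; its front end is cork. At the tail an upright handle block stands on it. At the start it is drawn back 14 to 32 mm from the bowl
- jaw_face (a point): middle of the jaw's front (cork) face, 10 above the jaw's underside, x towards the bowl
- jaw_handle (a point): centre of the jaw's handle block, 18 (x) x 40 (y) x 38 (z) mm, on the jaw's tail, behind the open end of the channel; block from 41 to 79 above the bench
- bowl: glazed footed ceramic bowl standing upside down on the bed against the two dowel stops, loose, about 0.8 kg. Origin: centre of its rim, on the bed, 18 above the bench, 125 ahead of the stud. Rim 150 dia, upright for 26 mm, then it narrows to the foot ring, 74 dia, top 86 above the origin
- glaze_jar: bystander: white jar, 60 dia, 85 high, origin at its underside
- brush_cup: bystander: terracotta cup, 68 dia, 80 high, origin at its underside
- plaster_figure: bystander: small white plaster figure, 60 dia, 110 high, origin at its underside
- cast_block: bystander: terracotta block 80 x 55 x 35, origin at its underside
Not all that is in view belongs to the job. What is shaped like the jaw but blue or turquoise is not meant.

How it is judged:
On the way, in this order (a step that is already met when the one before it is completed fails the run):
1. the jaw's cork face rests against the bowl's rim (horizontal distance between jaw_face and bowl below 0.0765 m), for 0.2 s.
2. the wing nut bears on the jaw and is snug (contact force between washer and jaw above 80 N), for 0.2 s.
At the end, for the whole second after the job is handed in: The jaw's cork face rests on the bowl's rim (gap under 1.5 mm), the nut and washer press the jaw down with more than 80 N, the bowl is within 4 mm of where it stood, and jaw and bowl are at rest (horizontal distance between jaw_face and bowl below 0.0765 m and contact force between washer and jaw above 80 N and distance of bowl from where it was at the start of the episode below 0.004 m and linear speed of each of jaw, bowl below 0.01 m/s); the robot touches nothing.
It fails at once if the jaw is pressed on the bowl with more than 15 N (contact force between jaw and bowl above 15 N).
It fails at once if the robot touches the bowl (over 2 N) (contact force between any of the fingers, the arm and bowl above 2 N).
It fails at once if the bowl is shoved more than 6 mm (distance of bowl from where it was at the start of the episode above 0.006 m).
It fails at once if the wing nut bruises the wood: nut and washer press on the jaw with more than 350 N (contact force between washer and jaw above 350 N).
It fails at once if a bystander is moved more than 20 mm (distance of any of glaze_jar, brush_cup, plaster_figure, cast_block from where it was at the start of the episode above 0.02 m).
It also fails if it takes over 72 s, if anything falls off the work surface, if the arm or the gripper's body presses on something with over 40 N, if the wrist force passes 120 N, or if a joint passes its speed limit or range.

ROBOT

A 6-joint arm with a two-finger parallel gripper is mounted at the origin on the work surface. World frame = base frame: x ahead of the robot, y to its left, z up, the work surface at z = 0. Lengths are in m, angles in rad, forces in N, time in s.
With the tool pointing down it reaches from about 0.375 to 0.9 m from the base axis. Payload 3.1 kg.
Tool frame: the origin (TCP) lies on the mounting face of the last link; the fingertips stand 182 mm ahead of it and the grasp point (between the pads) lies 164 mm ahead of it; z points along the fingers, y is the direction in which the jaws open and shut (so a half turn about z gives the same grasp; the last joint's range is limited). The gripper opens to 87 mm and grips with 3 to 60 N. Pads are 19 mm wide; open, the fingers measure 117 mm over their backs; the gripper's body (75 mm by 190 mm) begins 51 mm behind the grasp point.
Start: joints at [-1.296, 0.527, 1.433, -0, 1.181, -0.178], TCP at [0.273, -0.562, 0.405] pointing down, gripper open.
Joint ranges: [-3.08, 3.08], [-0.75, 2.2], [0.22, 2.44], [-1.43, 4.57], [0, 2.65], [-2.85, 2.85]. Speed limits (rad/s): [2.79, 2.79, 3.14, 3.14, 3.14, 3.14].

INTERFACE

Orientations are given as a unit quaternion [x, y, z, w].
In Python, from rig import robot, camera, camera_model gives the robot as it stands.
- The arm moves only by the tool drive_tool, never from a script. Its argument "plan" is a list that holds one entry, the list of rows, each a list of 6 numbers: the shift along the world's x, y, z in units of 2.5 cm (1.0 is 2.5 cm), then the turn, a rotation vector about the world's x, y, z in units of 6 degrees (1.0 is 6 degrees). A call has 1 to 8 rows; each row shifts and turns the commanded pose from where the row before left it; what a row does not reach is not made up. A row lasts 1/8 s, in which the tool goes at most 62.5 mm and 10.7 degrees, less where a joint would pass 70% of its speed; a pose out of reach is approached as far as the arm can. A call with a number of a shift or a turn outside -1 to 1 is refused whole. A call with a gripper value outside its range is refused whole. "grip" is the closure, from 0 (fully open) to 1 (shut), set as the call begins (left out, the last holds). The fingers move at their own pace and stop on an object; "force" is the grip in N (left out, the last holds). Time passes only in rows, so rows that do not move let the fingers close. It gives the time, the measured TCP pose, the force and the opening at its end, in the units of the state.
- robot.get_obs(): the state, without advancing time (a new reading comes with each control period).
- camera(name): name is "side" or "top" or "wrist"; returns the picture (384x512x3 uint8, red, green, blue); there is no depth.
- camera_model(name): a dict with "K" (3x3 intrinsics, pixels), "k1" (the pictures are not rectified: a ray, as slopes to the right and down, at radius r is drawn at 1 + k1 r^2 times it, then the intrinsics apply), "world_to_cam" (4x4, takes a point from world to camera coordinates); the wrist camera has in their place "tool_from_camera" (4x4, takes a point from camera to tool coordinates, whose origin is the TCP and whose axes are the flange's). Camera axes: x right, y up, looking along -z (the intrinsics and any distortion apply to the point x, -y, -z); pixel columns grow to the right and rows downward; lengths in m; the calibration is good to about 2 mm. A picture is of the moment at which its call begins: read the wrist's pose just before it. camera_model takes no time and is no camera call.
- robot.hand_in(): hands the job in, once; it reports no verdict.
The state is a dict: "time": time; "q": joint angles; "joint_velocities": joint speeds; "joint_torque": joint torques, N m; "position": TCP position; "tool_rot": TCP orientation; "ft_force": force on the tool from outside, world axes, zero at the start; "moment": the same for the moment, N m; "grip_width": finger opening in m.
Only numpy, scipy, OpenCV 4.12 (cv2) and the standard library are available. Lean on these libraries where they do the work, as an engineer would, in place of code of your own. Each camera call takes 0.05 s, during which the arm holds its last target.

## Working session

There is one attempt and no reset: what is moved stays moved. The work goes in short steps, Python scripts to look and compute and a tool call to move; the robot and the scene stay as the last step left them, time stands still between calls to the robot, and variables do not carry over. Pictures are saved under pics/ and viewed, and the job is handed in when it is done.

Besides the shell and the picture viewer there is one more tool, called after "Emit:" as a command line: name --argument value ..., lists and objects as JSON in quotes. drive_tool: Moves the arm, as the interface text tells. Shifts and turns lie within -1 to 1; 1 stands for 2.5 cm of shift or 6 degrees of turn. Its arguments: {"type":"object","properties":{"plan":{"type":"array","items":{"type":"array","items":{"type":"array","items":{"type":"number","minimum":-1,"maximum":1}}}},"grip":{"type":"number"},"force":{"type":"number"}},"required":["plan"]}

```bash
ls; mkdir -p pics; python3 - <<'E'
from rig import robot,camera,camera_model
import cv2,numpy as np
np.set_printoptions(precision=4,suppress=True)
for n in("side","top","wrist"):
    o=robot.get_obs()
    cv2.imwrite(f"pics/{n}0.png",camera(n)[...,::-1]); print(n,camera_model(n))
print(o)
E
```

```text
pics
side {'K': array([[350.3531,   0.    , 250.6674],
       [  0.    , 350.3531, 191.0418],
       [  0.    ,   0.    ,   1.    ]]), 'k1': -0.04605695502674131, 'world_to_cam': array([[-0.6922, -0.7216,  0.0102,  0.3719],
       [ 0.4662, -0.4364,  0.7696, -0.3221],
       [-0.5509,  0.5374,  0.6385, -0.8183],
       [ 0.    ,  0.    ,  0.    ,  1.    ]])}
top {'K': array([[402.3101,   0.    , 255.6053],
       [  0.    , 402.3101, 191.2842],
       [  0.    ,   0.    ,   1.    ]]), 'k1': -0.028911019231165364, 'world_to_cam': array([[-0.0191, -0.9998,  0.0079,  0.0172],
       [ 0.99  , -0.0178,  0.14  , -0.549 ],
       [-0.1398,  0.0105,  0.9901, -1.1058],
       [ 0.    ,  0.    ,  0.    ,  1.    ]])}
wrist {'K': array([[312.1842,   0.    , 254.5554],
       [  0.    , 312.1842, 191.2262],
       [  0.    ,   0.    ,   1.    ]]), 'k1': -0.05246402230867255, 'tool_from_camera': array([[-0.0003,  0.9676,  0.2523,  0.0679],
       [ 1.    ,  0.0002,  0.0006,  0.0012],
       [ 0.0005,  0.2523, -0.9676,  0.0213],
       [ 0.    ,  0.    ,  0.    ,  1.    ]])}
{'time': 0.1, 'q': array([-1.2965,  0.5284,  1.4338, -0.    ,  1.1814, -0.1785]), 'joint_velocities': array([ 0.0014, -0.0024, -0.0034, -0.0002, -0.0018, -0.0005]), 'joint_torque': array([ -0.0003, -44.0987, -17.715 ,   0.0635,   0.0534,  -0.0001]), 'position': array([ 0.2734, -0.5617,  0.4039]), 'tool_rot': array([ 0.9745,  0.2245, -0.0001, -0.001 ]), 'ft_force': array([0.0819, 0.5245, 0.1498]), 'moment': array([ 0.0029, -0.0126, -0.0477]), 'grip_width': 0.08706769328557722}
```

View pics/side0.png

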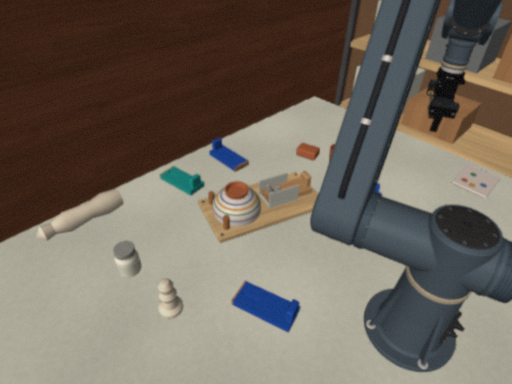

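View pics/top0.png

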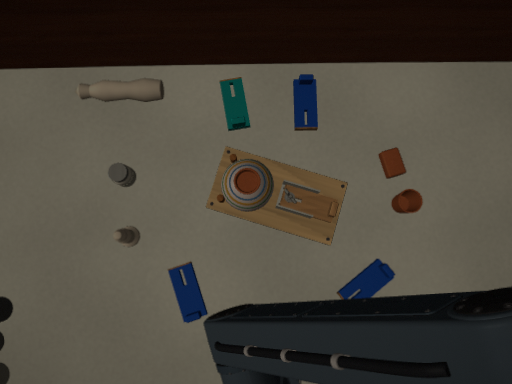

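Side view: the jig is at about (262,200), bowl (237,203), wooden jaw handle (305,182). Top view: the jig spans (207..347, 148..243), bowl (247,182), stud and nut about (290,198), handle about (333,208). I'll enlarge the crop.

```bash
cat > h.py <<'E'
import numpy as np,cv2
from rig import robot,camera,camera_model
from scipy.spatial.transform import Rotation as R
np.set_printoptions(precision=4,suppress=True)
def w2c(n,obs=None):
    m=camera_model(n)
    if n=="wrist":
        T=np.eye(4);T[:3,:3]=R.from_quat(obs["tool_rot"]).as_matrix();T[:3,3]=obs["position"]
        return m,np.linalg.inv(T@m["tool_from_camera"])
    return m,m["world_to_cam"]
def proj(n,P,obs=None):
    m,W=w2c(n,obs);P=np.atleast_2d(P);c=P@W[:3,:3].T+W[:3,3]
    u=np.c_[c[:,0]/-c[:,2],-c[:,1]/-c[:,2]];r2=(u**2).sum(1,keepdims=True)
    u=u*(1+m["k1"]*r2);K=m["K"]
    return np.c_[u[:,0]*K[0,0]+K[0,2],u[:,1]*K[1,1]+K[1,2]]
def ray(n,px,obs=None):
    m,W=w2c(n,obs);K=m["K"];px=np.atleast_2d(np.asarray(px,float))
    d=np.c_[(px[:,0]-K[0,2])/K[0,0],(px[:,1]-K[1,2])/K[1,1]];u=d.copy()
    for _ in range(20): u=d/(1+m["k1"]*(u**2).sum(1,keepdims=True))
    v=np.c_[u[:,0],-u[:,1],-np.ones(len(u))]
    return -W[:3,:3].T@W[:3,3], v@W[:3,:3]
def onz(n,px,z,obs=None):
    o,d=ray(n,px,obs);return o+d*((z-o[2])/d[:,2])[:,None]
E
python3 - <<'E'
import cv2
a=cv2.imread("pics/top0.png")[140:255,195:360]
cv2.imwrite("pics/top0c.png",cv2.resize(a,None,fx=4.8,fy=4.8,interpolation=cv2.INTER_CUBIC))
a=cv2.imread("pics/side0.png")[160:250,190:330]
cv2.imwrite("pics/side0c.png",cv2.resize(a,None,fx=5.5,fy=5.5,interpolation=cv2.INTER_CUBIC))
E
```

```text
(no output)
```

View pics/top0c.png

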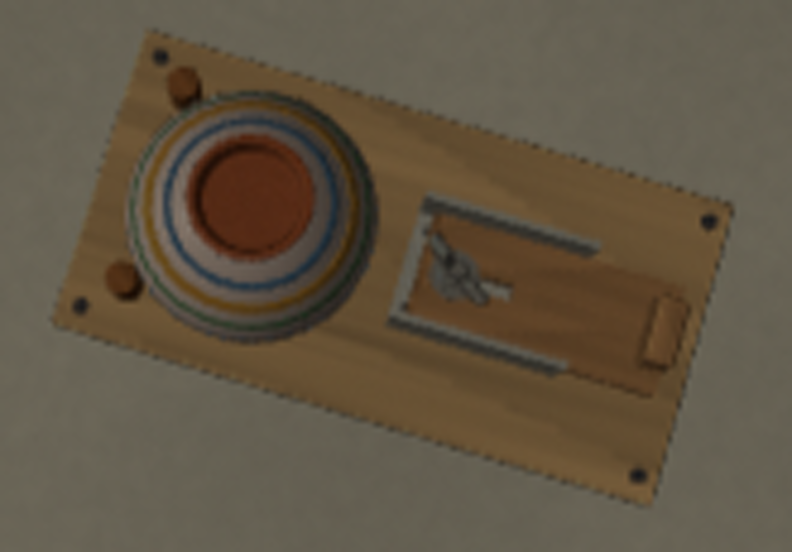

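View pics/side0c.png

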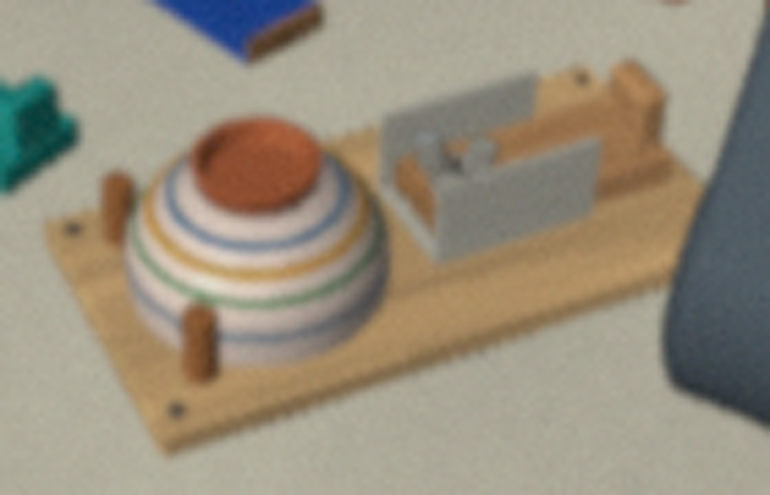

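```bash
python3 - <<'E'
from h import *
c=np.array([(150,30),(735,205),(655,505),(52,325)])/4.8+[195,140]-0.4
P=onz("top",c,0.018); print(P)
print([np.linalg.norm(P[i]-P[(i+1)%4]) for i in range(4)])
ctr=P.mean(0); ex=(P[0]+P[3]-P[1]-P[2])/2; ex/=np.linalg.norm(ex)
ey=np.array([-ex[1],ex[0],0])
print("centre",ctr,"ex",ex,"ang",np.degrees(np.arctan2(ex[1],ex[0])))
st=ctr-0.035*ex; print("stud",st[:2])
f=onz("top",np.array([(252,197)])/4.8+[195,140]-.4,0.104)[0]; print("bowl foot",f, "pred bowl",(st+.125*ex)[:2])
h=onz("top",np.array([(668,328)])/4.8+[195,140]-.4,0.079)[0]; 
d=h-st; print("handle rel",d@ex,d@ey)
# nut wing tops
for p in[(432,240),(485,297),(458,268)]:
    q=onz("top",np.array([p])/4.8+[195,140]-.4,0.070)[0]-st; print(p,q@ex,q@ey)
print(np.linalg.norm(st[:2]))
# side check
print(onz("side",np.array([(45,220),(168,450)])/5.5+[190,160]-.4,0.018))
E
```

```text
[[ 0.6887  0.0918  0.018 ]
 [ 0.5737 -0.2622  0.018 ]
 [ 0.3942 -0.2053  0.018 ]
 [ 0.5082  0.1521  0.018 ]]
[np.float64(0.37218054321412813), np.float64(0.18833150445446722), np.float64(0.3751605089045346), np.float64(0.19036666809449415)]
centre [ 0.5412 -0.0559  0.018 ] ex [0.3064 0.9519 0.    ] ang 72.15811380836764
stud [ 0.5305 -0.0892]
bowl foot [0.5693 0.0301 0.104 ] pred bowl [0.5688 0.0298]
handle rel -0.12180018458221313 -0.0005825026357194268
(432, 240) 0.020825919439934865 -0.011768599401298045
(485, 297) -0.01757962822819699 0.011207866072106708
(458, 268) 0.0019440414968013766 -0.0004540571500610073
0.5379374016860636
[[0.6886 0.093  0.018 ]
 [0.4998 0.1568 0.018 ]]
```

Both cameras agree on the bed's corners, its size is right to 2 mm, and the bowl foot falls within 1 mm of its predicted place. The jig's x axis is at 72° in the world frame. The real jaw is the beech one in the jig's channel at top (305..340, 195..215). The blue ones at top (305,102), (187,292), (366,283) and the turquoise one at (235,103) are decoys. I'm moving above the handle.

Emit:
drive_tool --plan '[[[0.53,0.82,0,0,0,0.48],[0.53,0.82,0,0,0,0.48],[0.53,0.82,0,0,0,0.48],[0.53,0.82,0,0,0,0.48],[0.53,0.82,0,0,0,0.48],[0.53,0.82,0,0,0,0.48],[0.53,0.82,0,0,0,0.48],[0.53,0.82,0,0,0,0.48]]]' --grip 1

```text
time: 1.15
position: [0.3803, -0.3964, 0.4049]
tool_rot: [0.909, 0.416, 0.0, 0.0]
ft_force: [0.5, -0.1, -0.5]
grip_width: 0.0149
```

Emit:
drive_tool --plan '[[[0.53,0.82,0,0,0,0.48],[0.53,0.82,0,0,0,0.48],[0.53,0.82,0,0,0,0.48],[0.53,0.82,0,0,0,0.48],[0.53,0.82,0,0,0,0.48],[0.53,0.82,0,0,0,0.48],[0.53,0.82,0,0,0,0.48],[0.53,0.82,0,0,0,0.48]]]'

```text
time: 2.15
position: [0.486, -0.2323, 0.4049]
tool_rot: [0.808, 0.589, 0.0, 0.0]
ft_force: [-0.6, 0.0, 0.2]
grip_width: 0.0003
```

Emit:
drive_tool --plan '[[[0,0,0,0,0,0],[0,0,0,0,0,0]]]'

```text
time: 2.4
position: [0.4854, -0.2337, 0.4048]
tool_rot: [0.809, 0.588, -0.0, 0.0]
ft_force: [0.3, -0.3, 0.1]
grip_width: 0.0004
```

```bash
python3 - <<'E'
from h import *
import pickle
o=robot.get_obs(); im=camera("wrist")
pickle.dump(o,open("pics/w1.pkl","wb"))
cv2.imwrite("pics/w1.png",im[...,::-1]); print(o)
cv2.imwrite("pics/w1b.png",cv2.resize(im[...,::-1],None,fx=1.5,fy=1.5,interpolation=cv2.INTER_CUBIC))
E
```

```text
{'time': 2.4, 'q': array([-0.6562,  0.4116,  1.6492, -0.0006,  1.0806, -0.343 ]), 'joint_velocities': array([-0.0172,  0.0017, -0.0021,  0.0005,  0.0019,  0.0006]), 'joint_torque': array([  0.495 , -37.1453, -16.1189,   0.0781,   0.0698,  -0.0014]), 'position': array([ 0.4854, -0.2337,  0.4048]), 'tool_rot': array([ 0.8086,  0.5883, -0.0002,  0.0002]), 'ft_force': array([ 0.3345, -0.2603,  0.0508]), 'moment': array([-0.0482, -0.0996,  0.0438]), 'grip_width': 0.0003772508148933034}
```

View pics/w1b.png

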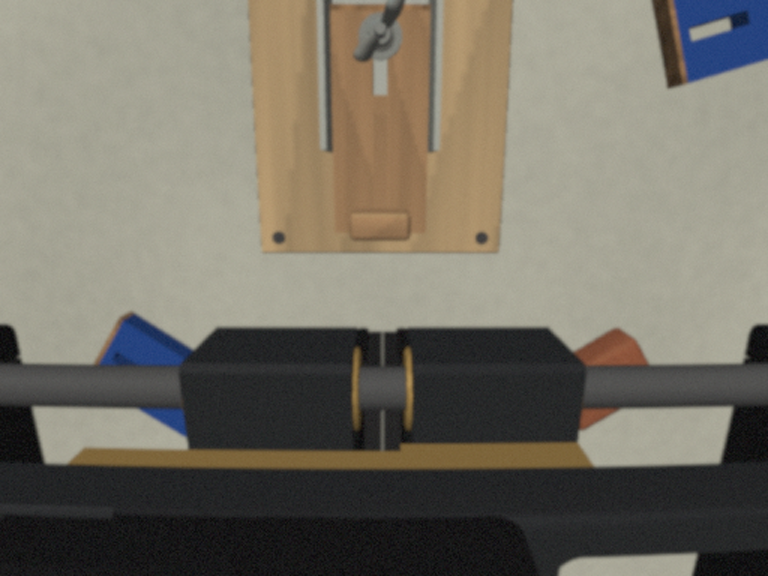

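Wrist view (1.5x): handle block spans x 350–410 with its rear top edge at y≈240. The nut is at (380,35), wing running from (362,55) to beyond (397,0). The slot shows behind it. Now measuring the handle's rear face and the jaw.

```bash
python3 - <<'E'
from h import *
import pickle
o=pickle.load(open("pics/w1.pkl","rb"))
ex=np.array([.3064,.9519,0]);ex/=np.linalg.norm(ex);ey=np.array([-ex[1],ex[0],0]);st=np.array([.5305,-.0892,0])
def m(name,p,z):
    P=onz("wrist",np.array([p])/1.5-.17,z,o)[0];d=P-st;print(name,P,"jig",d@ex,d@ey)
m("handle back top L",(351,241),.079);m("handle back top R",(409,240),.079)
m("bed rear L",(262,252),.018);m("bed rear R",(499,251),.018)
m("jaw tail L",(335,232),.041);m("jaw tail R",(425,232),.041)
m("chan end L",(326,151),.076);m("chan end R",(434,151),.076)
m("slot tail",(380,95),.041)
print("jig rear corners should be -.152,+-.095; chan end -.075,+-.036")
print("wrist tip target", st+ex*-.16)
E
```

```text
handle back top L [ 0.472  -0.2094  0.079 ] jig -0.13238951032674612 0.018849439962924913
handle back top R [ 0.5084 -0.2205  0.079 ] jig -0.13179516187124005 -0.019172601932338364
bed rear L [ 0.395  -0.2038  0.018 ] jig -0.15060935152370267 0.09391384973646938
bed rear R [ 0.5742 -0.261   0.018 ] jig -0.15012807738099146 -0.09423629689505748
jaw tail L [ 0.4587 -0.2044  0.041 ] jig -0.1317039067797385 0.03306357584972472
jaw tail R [ 0.5215 -0.2248  0.041 ] jig -0.13182099125548888 -0.03302173506020988
chan end L [ 0.4752 -0.1504  0.076 ] jig -0.07521590253366515 0.03392170456327915
chan end R [ 0.5403 -0.1715  0.076 ] jig -0.07534908808739094 -0.03454015440353219
slot tail [ 0.5194 -0.1244  0.041 ] jig -0.03689998300146845 -0.0002483222547107859
jig rear corners should be -.152,+-.095; chan end -.075,+-.036
wrist tip target [ 0.4815 -0.2415  0.    ]
```

Everything agrees with the given sizes to about 2 mm. The handle's rear is at jig x = -0.132, so the bowl gap is about 28 mm. I'll lower the closed fingers behind the handle.

Emit:
drive_tool --plan '[[[0,0,-0.96,0,0,0],[0,0,-0.96,0,0,0],[0,0,-0.96,0,0,0],[0,0,-0.96,0,0,0],[0,0,-0.96,0,0,0],[0,0,-0.96,0,0,0],[0,0,-0.96,0,0,0],[0,0,-0.96,0,0,0]]]'

```text
time: 3.45
position: [0.4852, -0.235, 0.212]
tool_rot: [0.809, 0.587, 0.0, 0.0]
ft_force: [0.1, -0.4, -0.8]
grip_width: 0.0005
```

Emit:
drive_tool --plan '[[[0.04,0.12,0,0,0,0],[0.04,0.12,0,0,0,0],[0.04,0.12,0,0,0,0],[0,0,0,0,0,0]]]'

```text
time: 3.95
position: [0.4888, -0.2249, 0.2137]
tool_rot: [0.809, 0.588, 0.0, 0.001]
ft_force: [-0.2, -0.5, 0.7]
grip_width: 0.0004
```

```bash
python3 - <<'E'
from h import *
o=robot.get_obs(); print(o)
d=o["position"]-[.5305,-.0892,0];print(d[:2]@[.3064,.9519],d[:2]@[-.9519,.3064])
cv2.imwrite("pics/w2.png",camera("wrist")[...,::-1]);
a=camera("side")[150:250,190:350,::-1];cv2.imwrite("pics/s2.png",cv2.resize(a,None,fx=4.5,fy=4.5,interpolation=cv2.INTER_CUBIC))
E
```

```text
{'time': 3.95, 'q': array([-0.639 ,  0.712 ,  1.7905, -0.    ,  0.6374, -0.3258]), 'joint_velocities': array([-0.0035,  0.0065, -0.0004,  0.0002,  0.0018, -0.0032]), 'joint_torque': array([  0.0308, -41.9168,  -7.8317,   0.037 ,   0.0512,   0.0111]), 'position': array([ 0.4888, -0.2249,  0.2137]), 'tool_rot': array([0.8087, 0.5882, 0.0002, 0.0008]), 'ft_force': array([-0.225 , -0.5144,  0.7113]), 'moment': array([-0.0204, -0.0648,  0.0187]), 'grip_width': 0.0003931576071936476}
-0.14192324631655767 -0.0018271615125428184
```

View pics/w2.png

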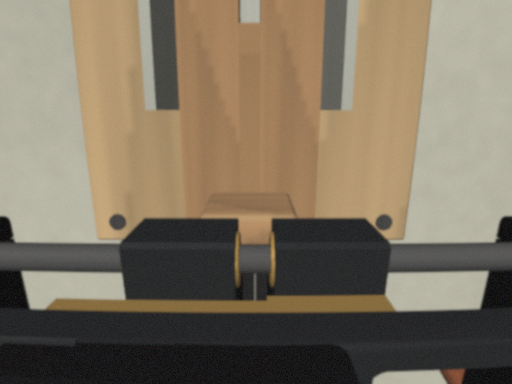

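The fingers are just behind the handle block at (250,215). I'll advance 20 mm of the roughly 28 mm, then creep.

Emit:
drive_tool --plan '[[[0.031,0.095,0,0,0,0],[0.031,0.095,0,0,0,0],[0.031,0.095,0,0,0,0],[0.031,0.095,0,0,0,0],[0.031,0.095,0,0,0,0],[0.031,0.095,0,0,0,0],[0.031,0.095,0,0,0,0],[0.031,0.095,0,0,0,0]]]'

```text
time: 5.05
position: [0.4947, -0.2058, 0.2127]
tool_rot: [0.809, 0.588, -0.0, -0.0]
ft_force: [-2.2, -2.2, 1.2]
grip_width: 0.0007
```

Emit:
drive_tool --plan '[[[0.012,0.038,0,0,0,0],[0.012,0.038,0,0,0,0],[0,0,0,0,0,0]]]'

```text
time: 5.42
position: [0.4952, -0.2039, 0.2127]
tool_rot: [0.809, 0.588, 0.0, -0.0]
ft_force: [0.4, -1.6, 1.5]
grip_width: 0.0005
```

```bash
python3 - <<'E'
from h import *
o=robot.get_obs(); print(o["position"],o["ft_force"])
d=o["position"]-[.5305,-.0892,0];print(d[:2]@[.3064,.9519],d[:2]@[-.9519,.3064],"F along jig",o["ft_force"][:2]@[.3064,.9519])
a=camera("top")[140:255,195:360,::-1]
cv2.imwrite("pics/t3.png",cv2.resize(a,None,fx=4.8,fy=4.8,interpolation=cv2.INTER_CUBIC))
E
```

```text
[ 0.4952 -0.2039  0.2127] [ 0.3877 -1.6179  1.504 ]
-0.12001884247492646 -0.001582412236329805 F along jig -1.421335430621719
```

View pics/t3.png

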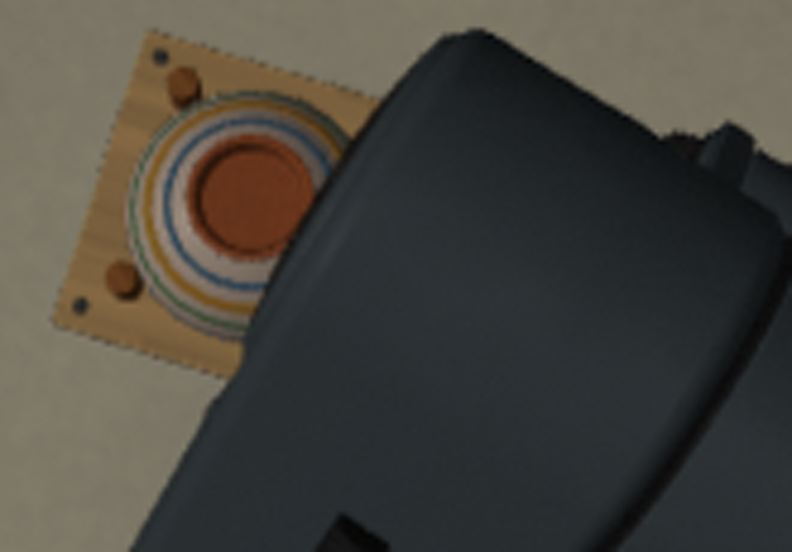

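The top view is blocked by the arm; friction while sliding is about 1.5 N. About 6.5 mm remains, so I'll creep and watch the force.

Emit:
drive_tool --plan '[[[0.006,0.019,0,0,0,0],[0.006,0.019,0,0,0,0],[0.006,0.019,0,0,0,0],[0.006,0.019,0,0,0,0],[0.006,0.019,0,0,0,0],[0.006,0.019,0,0,0,0]]]'

```text
time: 6.22
position: [0.4961, -0.2011, 0.2127]
tool_rot: [0.809, 0.588, -0.0, -0.0]
ft_force: [-0.2, -1.2, -1.1]
grip_width: 0.0004
```

```bash
python3 - <<'E'
from h import *
a=camera("side")[150:250,190:350,::-1];cv2.imwrite("pics/s4.png",cv2.resize(a,None,fx=4.8,fy=4.8,interpolation=cv2.INTER_CUBIC))
E
```

```text
(no output)
```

View pics/s4.png

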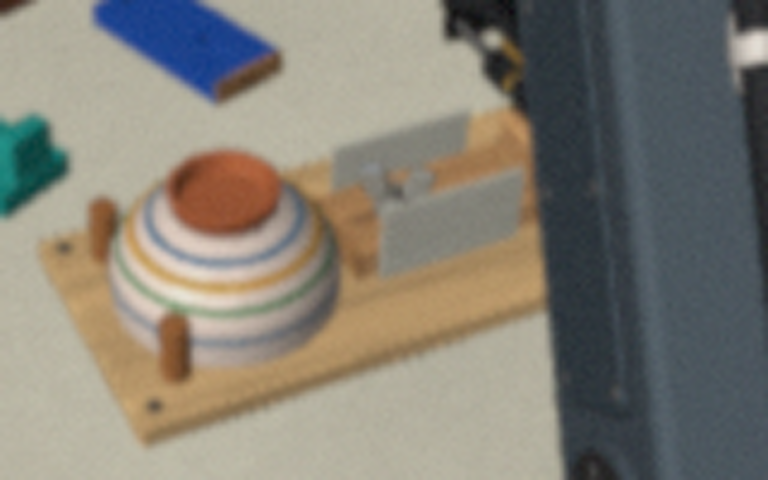

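The jaw now protrudes at (355,250) and is close to the rim. Continuing at 0.25 mm per row.

Emit:
drive_tool --plan '[[[0.003,0.0095,0,0,0,0],[0.003,0.0095,0,0,0,0],[0.003,0.0095,0,0,0,0],[0.003,0.0095,0,0,0,0],[0.003,0.0095,0,0,0,0],[0.003,0.0095,0,0,0,0]]]'

```text
time: 7.02
position: [0.4966, -0.1998, 0.2127]
tool_rot: [0.809, 0.588, -0.0, -0.0]
ft_force: [-0.4, -1.2, -0.8]
grip_width: 0.0004
```

Emit:
drive_tool --plan '[[[0.003,0.0095,0,0,0,0],[0.003,0.0095,0,0,0,0],[0.003,0.0095,0,0,0,0],[0.003,0.0095,0,0,0,0]]]'

```text
time: 7.52
position: [0.4969, -0.1988, 0.2128]
tool_rot: [0.809, 0.588, -0.0, -0.0]
ft_force: [0.0, -0.2, -0.4]
grip_width: 0.0008
```

Emit:
drive_tool --plan '[[[0.003,0.0095,0,0,0,0],[0.003,0.0095,0,0,0,0]]]'

```text
time: 7.78
position: [0.497, -0.1984, 0.2128]
tool_rot: [0.809, 0.588, -0.0, -0.0]
ft_force: [0.4, -0.3, -0.8]
grip_width: 0.0003
```

Emit:
drive_tool --plan '[[[0.003,0.0095,0,0,0,0],[0.003,0.0095,0,0,0,0]]]'

```text
time: 8.02
position: [0.4972, -0.1979, 0.2127]
tool_rot: [0.809, 0.588, 0.0, -0.0]
ft_force: [-0.8, -1.4, -0.9]
grip_width: 0.0003
```

Emit:
drive_tool --plan '[[[0.003,0.0095,0,0,0,0],[0.003,0.0095,0,0,0,0]]]'

```text
time: 8.28
position: [0.4974, -0.1975, 0.2128]
tool_rot: [0.809, 0.588, -0.0, 0.0]
ft_force: [-0.1, -2.3, -1.5]
grip_width: 0.0006
```

```bash
python3 - <<'E'
from h import *
a=camera("side")[175:225,225:305,::-1];cv2.imwrite("pics/s5.png",cv2.resize(a,None,fx=9,fy=9,interpolation=cv2.INTER_CUBIC))
for _ in range(3):
    o=robot.get_obs();print(o["position"],o["ft_force"],o["ft_force"][:2]@[.3064,.9519]);camera("side")
E
```

```text
[ 0.4973 -0.1975  0.2127] [-0.2127 -1.7362 -0.4518] -1.7178271656525812
[ 0.4973 -0.1975  0.2127] [-0.7216 -1.5327 -0.1009] -1.6800733137988269
[ 0.4974 -0.1975  0.2128] [-1.7286 -1.7314 -1.4591] -2.1777741954263705
```

View pics/s5.png

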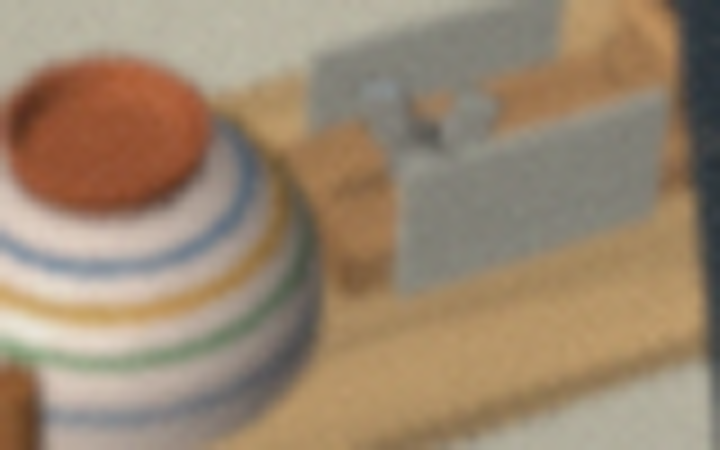

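The jaw's cork end at (330,240) is practically at the rim, but the force is still near friction level. Going on in 0.25 mm steps.

Emit:
drive_tool --plan '[[[0.003,0.0095,0,0,0,0],[0,0,0,0,0,0]]]'

```text
time: 8.72
position: [0.4974, -0.1974, 0.2128]
tool_rot: [0.809, 0.588, -0.0, 0.0]
ft_force: [-1.3, -3.4, -0.3]
grip_width: 0.0004
```

Emit:
drive_tool --plan '[[[0.003,0.0095,0,0,0,0],[0,0,0,0,0,0]]]'

```text
time: 8.98
position: [0.4975, -0.1974, 0.2128]
tool_rot: [0.809, 0.588, -0.0, 0.0]
ft_force: [-2.1, -4.8, 1.0]
grip_width: 0.0
```

Emit:
drive_tool --plan '[[[0.003,0.0095,0,0,0,0],[0,0,0,0,0,0]]]'

```text
time: 9.22
position: [0.4976, -0.1973, 0.2129]
tool_rot: [0.809, 0.588, -0.0, 0.001]
ft_force: [-2.8, -6.0, 0.1]
grip_width: 0.0005
```

Contact: the fingers have stalled and the force along the jig rose from 1.8 to 6.6 N. I'll back off straight behind the handle and look.

Emit:
drive_tool --plan '[[[-0.006,-0.019,0,0,0,0],[-0.012,-0.038,0,0,0,0],[-0.12,-0.38,0,0,0,0],[-0.12,-0.38,0,0,0,0],[0,0,0.5,0,0,0],[0,0,1,0,0,0],[0,0,1,0,0,0],[0,0,1,0,0,0]]]'

```text
time: 10.22
position: [0.491, -0.217, 0.3018]
tool_rot: [0.809, 0.588, 0.0, 0.0]
ft_force: [0.2, 0.1, 0.2]
grip_width: 0.0003
```

Emit:
drive_tool --plan '[[[0,0,1,0,0,0],[0.1,0.4,1,0,0,0],[0.2,0.9,1,0,0,0],[0.2,0.9,0,0,0,0],[0.2,0.9,0,0,0,0],[0.1,0.4,0,0,0,0],[0,0,0,0,0,0],[0,0,0,0,0,0]]]' --grip 0.7

```text
time: 11.22
position: [0.5111, -0.1302, 0.3753]
tool_rot: [0.809, 0.588, -0.0, 0.0]
ft_force: [-0.0, -0.7, -0.7]
grip_width: 0.0265
```

```bash
python3 - <<'E'
from h import *
import pickle
o=robot.get_obs(); im=camera("wrist")
pickle.dump(o,open("pics/w6.pkl","wb"))
print(o["position"],o["moment"],o["ft_force"],o["grip_width"])
cv2.imwrite("pics/w6.png",im[...,::-1])
cv2.imwrite("pics/w6b.png",cv2.resize(im[...,::-1],None,fx=1.5,fy=1.5,interpolation=cv2.INTER_CUBIC))
E
```

```text
[ 0.5111 -0.1302  0.3753] [-0.0161 -0.0254  0.034 ] [-0.0479 -0.7348 -0.7159] 0.026511649006859886
```

View pics/w6b.png

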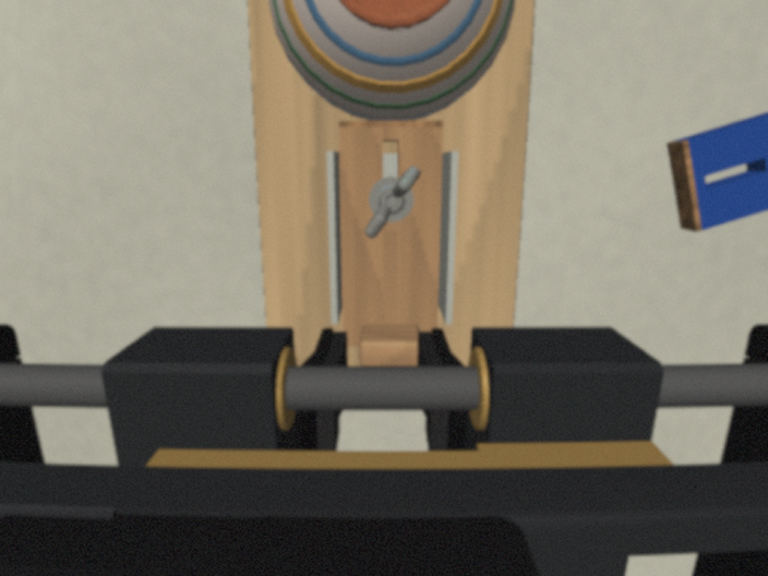

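The jaw's cork end (390,122) is against the rim and the jaw is in place. The wing nut is at (392,200), wings from (372,232) to (415,172). I'll enlarge the nut for its angle and centre.

```bash
python3 - <<'E'
import cv2
a=cv2.imread("pics/w6.png")[90:180,205:325]
cv2.imwrite("pics/w6c.png",cv2.resize(a,None,fx=6,fy=6,interpolation=cv2.INTER_CUBIC))
E
```

```text
(no output)
```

View pics/w6c.png

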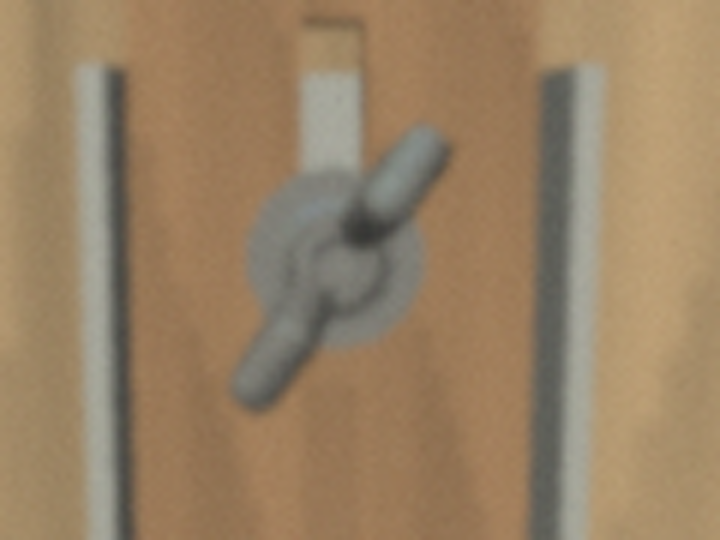

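Two separate ears show, with the stud in a gap between them. So pads centred on the stud would catch little, and I'll grip one ear off-centre and move on a circle. I'm measuring the tips and stud.

```bash
python3 - <<'E'
from h import *
import pickle
o=pickle.load(open("pics/w6.pkl","rb"))
ex=np.array([.3064,.9519,0]);ex/=np.linalg.norm(ex);ey=np.array([-ex[1],ex[0],0]);st=np.array([.5305,-.0892,0])
def m(name,p,z):
    P=onz("wrist",np.array([p])/6.-.42+[205,90],z,o)[0];d=P-st;print(name,P,"jig",d@ex,d@ey);return P
a=m("tip fwd",(438,135),.074);b=m("tip rear",(245,398),.074)
print("mid",(a+b)/2,"len",np.linalg.norm(a-b),"ang",np.degrees(np.arctan2(*(a-b)[1::-1])))
c=m("inner fwd top",(375,215),.07);d=m("inner rear top",(312,310),.07)
print(np.linalg.norm(c-d))
m("stud top",(346,270),.063)
m("washer",(337,258),.044)
m("channel front L",(80,65),.076);m("channel front R",(605,65),.076)
for s in("hole",):m("slot front",(332,18),.041)
print(o["q"])
# predicted pixel of stud axis & tips
E
```

```text
tip fwd [ 0.5507 -0.0741  0.074 ] jig 0.020525680280778183 -0.014620198903570967
tip rear [ 0.5119 -0.102   0.074 ] jig -0.017874361876410186 0.0138258688756339
mid [ 0.5313 -0.0881  0.074 ] len 0.04778851336642479 ang 35.62714959415468
inner fwd top [ 0.5386 -0.0825  0.07  ] jig 0.008899494162886086 -0.00568134738847477
inner rear top [ 0.5254 -0.093   0.07  ] jig -0.0051511528303257986 0.003720586504485454
0.01690612438897361
stud top [ 0.5321 -0.0894  0.063 ] jig 0.00027182559410799127 -0.001550848122830748
washer [ 0.5312 -0.0886  0.044 ] jig 0.0007847755816900086 -0.000526082940978364
channel front L [ 0.5047 -0.0488  0.076 ] jig 0.030516604909679883 0.036943210988895
channel front R [ 0.5763 -0.0721  0.076 ] jig 0.03033820682929303 -0.03830949822295841
slot front [ 0.5421 -0.0523  0.041 ] jig 0.03868316173435208 0.00027322922005064713
[-0.4614  0.4365  1.7082 -0.0004  0.9966 -0.1471]
```

Emit:
drive_tool --plan '[[[0.016,0.056,-0.05,0,0,1],[0.016,0.056,-0.05,0,0,1],[0.016,0.056,-0.05,0,0,1],[0.016,0.056,-0.05,0,0,1],[0.016,0.056,-0.05,0,0,1],[0.016,0.056,-0.05,0,0,1],[0.016,0.056,-0.05,0,0,1],[0.016,0.056,-0.05,0,0,1]]]'

```text
time: 12.28
position: [0.5143, -0.1192, 0.3651]
tool_rot: [0.499, 0.867, -0.0, -0.0]
ft_force: [0.0, 0.4, -0.4]
grip_width: 0.0261
```

Emit:
drive_tool --plan '[[[0.016,0.056,-0.05,0,0,1],[0.016,0.056,-0.05,0,0,1],[0.016,0.056,-0.05,0,0,1],[0.016,0.056,-0.05,0,0,1],[0.016,0.056,-0.05,0,0,1],[0.016,0.056,-0.05,0,0,1],[0.016,0.056,-0.05,0,0,1],[0.016,0.056,-0.05,0,0,1]]]'

```text
time: 13.28
position: [0.5175, -0.108, 0.3551]
tool_rot: [0.103, 0.995, -0.0, -0.0]
ft_force: [0.6, 0.8, -0.1]
grip_width: 0.0262
```

Emit:
drive_tool --plan '[[[0.016,0.056,-0.05,0,0,1],[0.016,0.056,-0.05,0,0,1],[0.016,0.056,-0.05,0,0,1],[0.016,0.056,-0.05,0,0,1],[0.016,0.056,-0.05,0,0,1],[0.016,0.056,-0.05,0,0,1],[0.016,0.056,-0.05,0,0,1],[0.016,0.056,-0.05,0,0,1]]]'

```text
time: 14.28
position: [0.5207, -0.0969, 0.3451]
tool_rot: [-0.31, 0.951, 0.0, -0.0]
ft_force: [0.0, 0.1, -0.1]
grip_width: 0.0262
```

Emit:
drive_tool --plan '[[[0,0,0,0,0,0],[0,0,0,0,0,0]]]'

```text
time: 14.52
position: [0.5207, -0.0965, 0.3452]
tool_rot: [-0.308, 0.951, 0.0, -0.0]
ft_force: [0.4, 0.3, 0.0]
grip_width: 0.0264
```

```bash
python3 - <<'E'
from h import *
import pickle
o=robot.get_obs(); im=camera("wrist")
pickle.dump(o,open("pics/w7.pkl","wb"))
print(o["position"],o["tool_rot"],o["q"],o["moment"],o["grip_width"])
a=2*np.degrees(np.arctan2(o["tool_rot"][1],o["tool_rot"][0]));print("tool x ang",a)
cv2.imwrite("pics/w7.png",im[...,::-1])
cv2.imwrite("pics/w7b.png",cv2.resize(im[...,::-1],None,fx=1.5,fy=1.5,interpolation=cv2.INTER_CUBIC))
E
```

```text
[ 0.5207 -0.0965  0.3452] [-0.3082  0.9513  0.     -0.0001] [-0.3944  0.4831  1.7319 -0.0001  0.9268 -2.5917] [ 0.1056 -0.1193  0.0427] 0.026427892146999147
tool x ang 215.90207760141166
```

View pics/w7b.png

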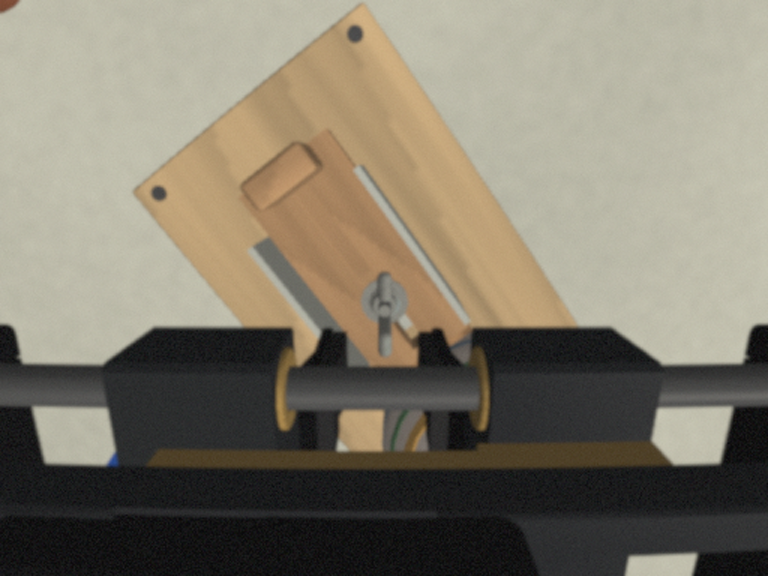

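```bash
python3 - <<'E'
import cv2
a=cv2.imread("pics/w7.png")[165:250,200:313]
cv2.imwrite("pics/w7c.png",cv2.resize(a,None,fx=7,fy=7,interpolation=cv2.INTER_CUBIC))
E
```

```text
(no output)
```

View pics/w7c.png

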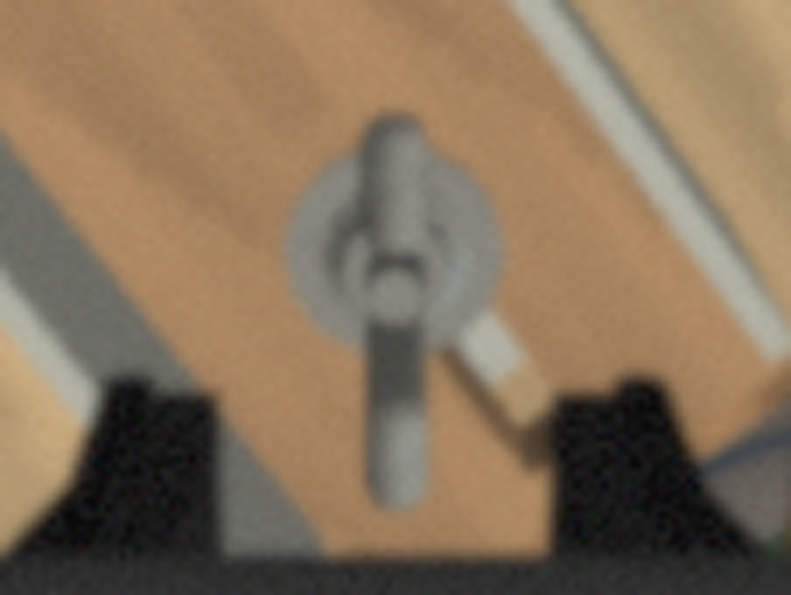

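```bash
python3 - <<'E'
from h import *
import pickle
o=pickle.load(open("pics/w7.pkl","rb"))
T=R.from_quat(o["tool_rot"]).as_matrix()
def m(name,p,z):
    P=onz("wrist",np.array([p])/7.-.43+[200,165],z,o)[0];print(name,P[:2],"tool xy",(T.T@(P-o["position"]))[:2]*1000);return P
m("stud top",(397,292),.063)
m("washer c",(394,252),.044);
m("far ear tip top",(397,507),.075);m("far ear top inner edge",(397,402),.076);m("far ear inner bottom",(397,325),.055);
m("near ear tip outer",(393,113),.060);m("near ear tip outer",(393,113),.075)
m("near inner lower edge",(395,258),.055);m("near inner edge",(395,258),.075);
m("finger L inner",(218,400),.163);
E
```

```text
stud top [ 0.53   -0.0891] tool xy [-11.9477   0.5401]
washer c [ 0.5305 -0.0891] tool xy [-12.294    0.2528]
far ear tip top [ 0.5494 -0.0751] tool xy [-35.7731   0.4957]
far ear top inner edge [ 0.538  -0.0834] tool xy [-21.7486   0.4739]
far ear inner bottom [ 0.5356 -0.0849] tool xy [-18.9108   0.595 ]
near ear tip outer [ 0.5123 -0.1025] tool xy [10.287   0.0393]
near ear tip outer [ 0.5096 -0.1045] tool xy [13.6521 -0.0251]
near inner lower edge [ 0.5285 -0.0904] tool xy [-9.8813  0.3287]
near inner edge [ 0.5238 -0.094 ] tool xy [-3.978   0.2229]
finger L inner [ 0.5205 -0.114 ] tool xy [ 10.4389 -14.061 ]
```

The wing points along tool x within about 0.5° and is centred between the fingers; ears run from about 8 to 26 mm off the stud. I'll narrow the opening to 15 mm so the fingers clear the channel walls, shift 2 mm inward, and descend in two stages.

Emit:
drive_tool --plan '[[[0.03,0.028,-0.4,0,0,0],[0.03,0.028,-0.4,0,0,0],[0,0,-0.4,0,0,0],[0,0,-0.4,0,0,0],[0,0,-0.4,0,0,0],[0,0,-0.4,0,0,0],[0,0,-0.4,0,0,0],[0,0,-0.4,0,0,0]]]' --grip 0.83

```text
time: 15.58
position: [0.5222, -0.0947, 0.2646]
tool_rot: [-0.309, 0.951, -0.0, 0.0]
ft_force: [0.0, 0.7, -0.1]
grip_width: 0.0147
```

```bash
python3 - <<'E'
from h import *
o=robot.get_obs(); im=camera("wrist");s=camera("side")
print(o["position"],o["ft_force"],o["moment"],o["grip_width"])
a=im[150:260,180:327,::-1];cv2.imwrite("pics/w8.png",cv2.resize(a,None,fx=5,fy=5,interpolation=cv2.INTER_CUBIC))
a=s[130:225,225:345,::-1];cv2.imwrite("pics/s8.png",cv2.resize(a,None,fx=6,fy=6,interpolation=cv2.INTER_CUBIC))
E
```

```text
[ 0.5222 -0.0947  0.2646] [ 0.0318  0.6545 -0.1326] [ 0.1675 -0.1456  0.0545] 0.014676127569570655
```

View pics/w8.png

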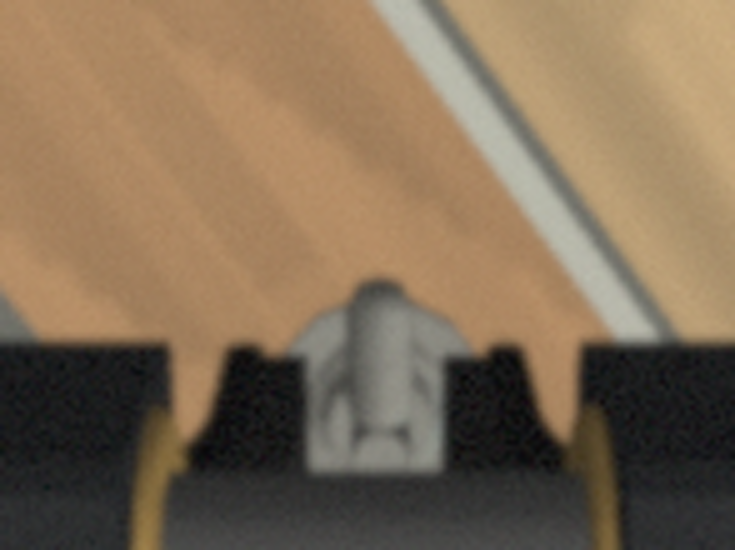

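View pics/s8.png

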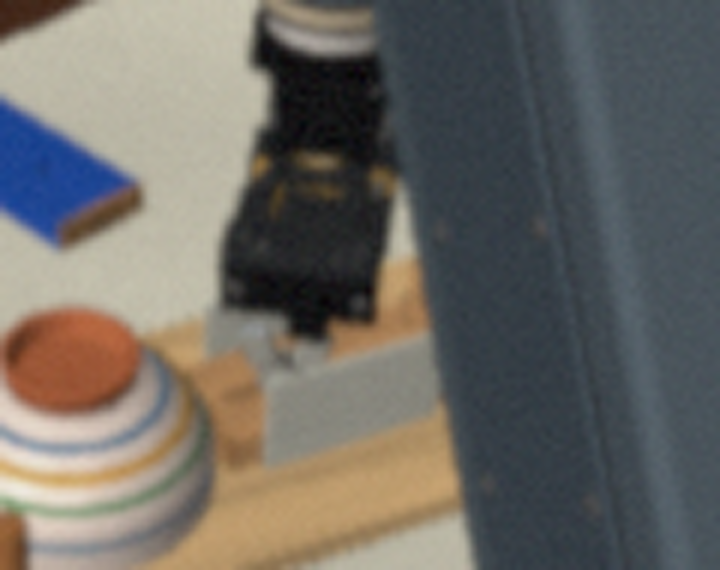

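The ear at (378,350) is centred between the fingers at (305) and (443), and the arm is clear of the bowl. Lowering, then closing.

Emit:
drive_tool --plan '[[[0,0,-0.26,0,0,0],[0,0,-0.26,0,0,0],[0,0,-0.26,0,0,0],[0,0,-0.26,0,0,0],[0,0,0,0,0,0],[0,0,0,0,0,0]]]'

```text
time: 16.42
position: [0.5223, -0.0947, 0.2393]
tool_rot: [-0.309, 0.951, -0.0, 0.0]
ft_force: [-0.2, -0.2, 0.6]
grip_width: 0.0142
```

```bash
python3 - <<'E'
from h import *
o=robot.get_obs(); print(o["position"],o["ft_force"],o["moment"],o["grip_width"],o["tool_rot"])
E
```

```text
[ 0.5223 -0.0947  0.2393] [-0.1981 -0.206   0.5921] [ 0.1269 -0.0859 -0.0107] 0.014209139211081506 [-0.3092  0.951  -0.      0.    ]
```

Emit:
drive_tool --plan '[[[0,0,0,0,0,0],[0,0,0,0,0,0],[0,0,0,0,0,0],[0,0,0,0,0,0]]]' --grip 1 --force 40

```text
time: 16.92
position: [0.522, -0.0943, 0.2394]
tool_rot: [-0.309, 0.951, 0.0, -0.0]
ft_force: [-0.5, 3.5, 3.7]
grip_width: 0.0078
```

```bash
cat > tq.py <<'E'
from h import *
S=np.array([.5305,-.0890])
def tq(n=3,cam="top"):
    L=[]
    for i in range(n):
        o=robot.get_obs();F=o["ft_force"];r=o["position"][:2]-S
        L.append(np.r_[o["moment"][2],r[0]*F[1]-r[1]*F[0],F,o["moment"][:2]])
        if i<n-1: camera(cam)
    L=np.array(L);m=L.mean(0)
    a=2*np.degrees(np.arctan2(o["tool_rot"][1],o["tool_rot"][0]))%360
    print("t%.2f"%o["time"],"pos",o["position"],"xang %.2f"%a,"w %.4f"%o["grip_width"],"q6 %.3f"%o["q"][5])
    print(" Mz %.3f(sd %.3f) rxF %.3f sum %.3f F"%(m[0],L[:,0].std(),m[1],m[0]+m[1]),m[2:5],"Mxy",m[5:], "r(mm)",r*1e3)
if __name__=="__main__": tq()
E
python3 tq.py
```

```text
t17.02 pos [ 0.522  -0.0943  0.2394] xang 216.02 w 0.0077 q6 -2.590
 Mz 0.066(sd 0.009) rxF -0.037 sum 0.029 F [-1.4249  3.5302  3.8716] Mxy [0.6519 0.0648] r(mm) [-8.4518 -5.3427]
```

The nut is gripped: opening 7.8 mm matches the 8 mm wing. The ear was about 0.5 mm off, so I'll refine the stud centre to (0.5301,-0.0884) and compute the circle steps.

```bash
sed -i 's/S=np.array.*/S=np.array([.5301,-.0884])/' tq.py; python3 - <<'E'
import numpy as np
S=np.array([.5301,-.0884])
P=np.array([.5223,-.0947]) # commanded
th=216
for k in range(46):
    th-=6
    Q=S+.010*np.array([np.cos(np.radians(th)),np.sin(np.radians(th))])
    d=np.round((Q-P)/.025,3); P=P+d*.025
    print(th,d.tolist())
E
```

```text
210 [-0.034, 0.052]
204 [-0.019, 0.037]
198 [-0.015, 0.039]
192 [-0.011, 0.041]
186 [-0.007, 0.041]
180 [-0.002, 0.042]
174 [0.002, 0.042]
168 [0.007, 0.041]
162 [0.011, 0.041]
156 [0.015, 0.039]
150 [0.019, 0.037]
144 [0.022, 0.035]
138 [0.027, 0.033]
132 [0.029, 0.029]
126 [0.033, 0.027]
120 [0.035, 0.022]
114 [0.037, 0.019]
108 [0.039, 0.015]
102 [0.041, 0.011]
96 [0.041, 0.007]
90 [0.042, 0.002]
84 [0.042, -0.002]
78 [0.041, -0.007]
72 [0.041, -0.011]
66 [0.039, -0.015]
60 [0.037, -0.019]
54 [0.035, -0.022]
48 [0.033, -0.027]
42 [0.029, -0.029]
36 [0.027, -0.033]
30 [0.022, -0.035]
24 [0.019, -0.037]
18 [0.015, -0.039]
12 [0.011, -0.041]
6 [0.007, -0.041]
0 [0.002, -0.042]
-6 [-0.002, -0.042]
-12 [-0.007, -0.041]
-18 [-0.011, -0.041]
-24 [-0.015, -0.039]
-30 [-0.019, -0.037]
-36 [-0.022, -0.035]
-42 [-0.027, -0.033]
-48 [-0.029, -0.029]
-54 [-0.033, -0.027]
-60 [-0.035, -0.022]
```

Emit:
drive_tool --plan '[[[-0.034,0.052,-0.002,0,0,-1],[-0.019,0.037,-0.002,0,0,-1],[-0.015,0.039,-0.002,0,0,-1],[-0.011,0.041,-0.002,0,0,-1],[0,0,0,0,0,0]]]'

```text
time: 17.65
position: [0.5201, -0.0901, 0.2392]
tool_rot: [-0.105, 0.994, 0.0, -0.0]
ft_force: [-1.2, 3.3, 4.5]
grip_width: 0.0076
```

```bash
python3 tq.py
```

```text
t17.75 pos [ 0.5201 -0.0901  0.2392] xang 192.11 w 0.0078 q6 -2.166
 Mz 0.107(sd 0.024) rxF -0.043 sum 0.064 F [-0.9491  4.1244  5.0941] Mxy [0.8674 0.0752] r(mm) [-10.0323  -1.727 ]
```

```bash
python3 - <<'E'
from h import *
o=robot.get_obs(); im=camera("wrist");s=camera("side")
a=im[130:270,160:347,::-1];cv2.imwrite("pics/w9.png",cv2.resize(a,None,fx=4,fy=4,interpolation=cv2.INTER_CUBIC))
a=s[130:225,225:345,::-1];cv2.imwrite("pics/s9.png",cv2.resize(a,None,fx=6,fy=6,interpolation=cv2.INTER_CUBIC))
E
```

```text
(no output)
```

View pics/w9.png

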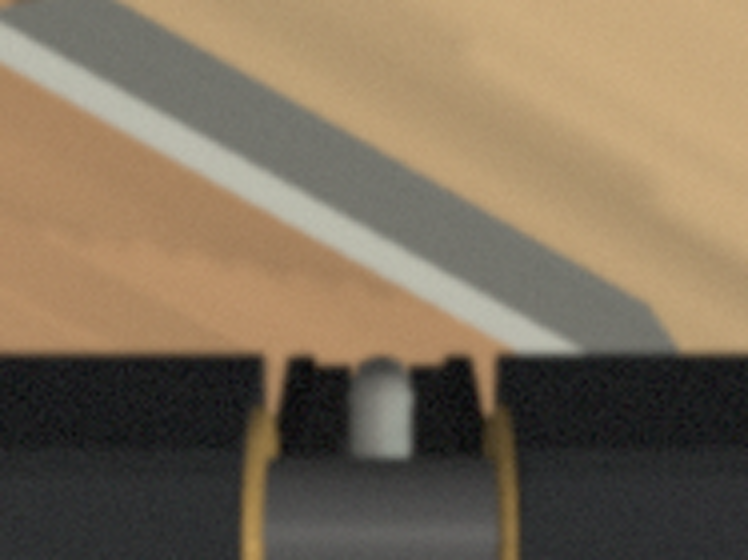

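View pics/s9.png

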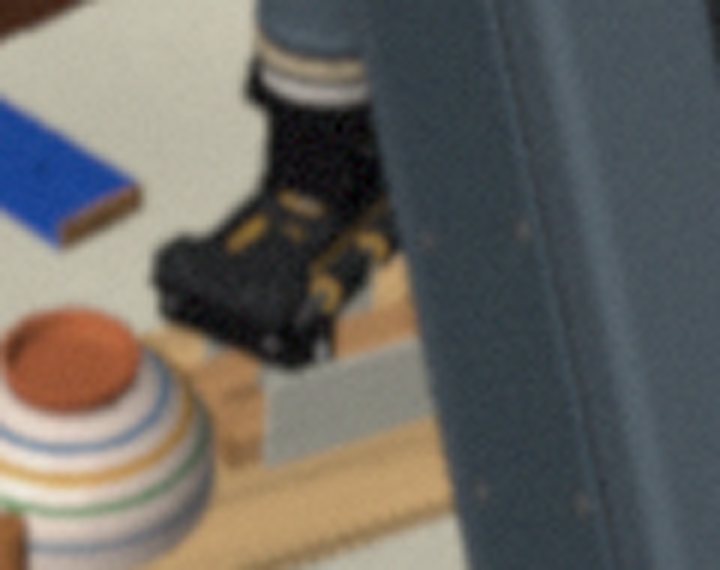

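The ear is still square between the pads at (382,410), so the nut turned with the gripper. At rest its friction can hide torque, so I'll read it at the end of moving rows and use the quieter joint 6 torque too.

```bash
cat > t1.py <<'E'
from h import *
S=np.array([.5301,-.0884])
o=robot.get_obs();F=o["ft_force"];r=o["position"][:2]-S;c=r[0]*F[1]-r[1]*F[0]
a=2*np.degrees(np.arctan2(o["tool_rot"][1],o["tool_rot"][0]))%360
print("t%.2f xang %.2f z %.4f Mz %.3f tau6 %.4f rxF %.3f  sumM %.3f"%(o["time"],a,o["position"][2],o["moment"][2],o["joint_torque"][5],c,o["moment"][2]+c),"F",F,"v6 %.3f"%o["joint_velocities"][5],"w %.4f"%o["grip_width"],"r",r*1e3)
E
python3 t1.py
```

```text
t17.85 xang 192.11 z 0.2392 Mz 0.094 tau6 0.1210 rxF -0.045  sumM 0.050 F [-2.6752  4.0093  5.5635] v6 -0.001 w 0.0075 r [-10.0058  -1.7307]
```

Emit:
drive_tool --plan '[[[-0.007,0.041,-0.002,0,0,-1],[-0.002,0.042,-0.002,0,0,-1]]]'

```text
time: 18.1
position: [0.5198, -0.0879, 0.2391]
tool_rot: [0.001, 1.0, 0.0, -0.0]
ft_force: [-1.2, 5.7, 6.2]
grip_width: 0.0079
```

```bash
python3 t1.py
```

```text
t18.10 xang 179.94 z 0.2391 Mz 0.256 tau6 -0.3032 rxF -0.058  sumM 0.198 F [-1.2475  5.7411  6.1579] v6 0.842 w 0.0079 r [-10.2949   0.4913]
```

Emit:
drive_tool --plan '[[[0.002,0.042,-0.002,0,0,-1],[0.007,0.041,-0.002,0,0,-1]]]'

```text
time: 18.35
position: [0.52, -0.0856, 0.239]
tool_rot: [0.105, 0.994, 0.001, -0.0]
ft_force: [-0.9, 5.5, 6.1]
grip_width: 0.0074
```

```bash
python3 t1.py
```

```text
t18.35 xang 167.93 z 0.2390 Mz 0.239 tau6 -0.2938 rxF -0.053  sumM 0.185 F [-0.8681  5.5333  6.098 ] v6 0.845 w 0.0074 r [-10.0998   2.7593]
```

In motion the torque is 0.19–0.20 N m, exactly the run-down value, so the washer is not bearing yet (48° turned). Continuing 12° at a time.

Emit:
drive_tool --plan '[[[0.011,0.041,-0.002,0,0,-1],[0.015,0.039,-0.002,0,0,-1]]]'

```text
time: 18.6
position: [0.5207, -0.0834, 0.2389]
tool_rot: [0.209, 0.978, 0.001, -0.001]
ft_force: [-0.2, 7.2, 5.7]
grip_width: 0.0077
```

```bash
python3 t1.py
```

```text
t18.60 xang 155.92 z 0.2389 Mz 0.225 tau6 -0.2883 rxF -0.067  sumM 0.158 F [-0.1637  7.2272  5.6827] v6 0.845 w 0.0077 r [-9.4239  4.9946]
```

Emit:
drive_tool --plan '[[[0.019,0.037,-0.003,0,0,-1],[0.022,0.035,-0.002,0,0,-1]]]'

```text
time: 18.85
position: [0.5218, -0.0814, 0.2388]
tool_rot: [0.31, 0.951, 0.001, -0.001]
ft_force: [0.2, 8.5, 6.3]
grip_width: 0.0075
```

```bash
python3 t1.py
```

```text
t18.85 xang 143.90 z 0.2388 Mz 0.302 tau6 -0.2840 rxF -0.072  sumM 0.230 F [0.2484 8.4584 6.2811] v6 0.845 w 0.0075 r [-8.322   6.9885]
```

Emit:
drive_tool --plan '[[[0.027,0.033,-0.003,0,0,-1],[0.029,0.029,-0.002,0,0,-1]]]'

```text
time: 19.1
position: [0.5233, -0.0797, 0.2388]
tool_rot: [0.408, 0.913, 0.001, -0.001]
ft_force: [0.5, 8.5, 6.3]
grip_width: 0.0074
```

```bash
python3 t1.py
```

```text
t19.10 xang 131.89 z 0.2388 Mz 0.273 tau6 -0.2842 rxF -0.062  sumM 0.210 F [0.4817 8.5021 6.319 ] v6 0.845 w 0.0074 r [-6.8425  8.7306]
```

Still about 0.2 N m after 84°. The lateral force has crept up to 8.5 N in +y, so my circle centre is slightly low in y; I'll shift it 0.75 mm while turning.

Emit:
drive_tool --plan '[[[0.033,0.042,-0.002,0,0,-1],[0.035,0.037,-0.002,0,0,-1]]]'

```text
time: 19.35
position: [0.5251, -0.078, 0.2387]
tool_rot: [0.501, 0.866, 0.001, -0.0]
ft_force: [-0.2, 7.0, 5.2]
grip_width: 0.0074
```

```bash
python3 t1.py
```

```text
t19.35 xang 119.91 z 0.2387 Mz 0.203 tau6 -0.3185 rxF -0.033  sumM 0.170 F [-0.1595  6.9531  5.2303] v6 0.851 w 0.0074 r [-4.9537 10.4413]
```

Emit:
drive_tool --plan '[[[0.037,0.019,-0.002,0,0,-1],[0.039,0.015,-0.002,0,0,-1]]]'

```text
time: 19.6
position: [0.5272, -0.077, 0.2386]
tool_rot: [0.589, 0.808, 0.001, -0.0]
ft_force: [1.1, 8.8, 4.8]
grip_width: 0.0081
```

```bash
python3 t1.py
```

```text
t19.60 xang 107.88 z 0.2386 Mz 0.243 tau6 -0.3156 rxF -0.038  sumM 0.205 F [1.0857 8.7765 4.8056] v6 0.840 w 0.0081 r [-2.8972 11.3644]
```

Emit:
drive_tool --plan '[[[0.041,0.011,-0.002,0,0,-1],[0.041,0.007,-0.002,0,0,-1]]]'

```text
time: 19.85
position: [0.5295, -0.0765, 0.2385]
tool_rot: [0.67, 0.742, 0.001, -0.0]
ft_force: [1.7, 8.7, 5.4]
grip_width: 0.0076
```

```bash
python3 t1.py
```

```text
t19.85 xang 95.88 z 0.2385 Mz 0.152 tau6 -0.3265 rxF -0.026  sumM 0.126 F [1.7423 8.7106 5.3555] v6 0.838 w 0.0076 r [-0.6431 11.8804]
```

```bash
python3 - <<'E'
import numpy as np
P=np.array([(.522,-.0943),(.5201,-.0901),(.5198,-.0879),(.52,-.0856),(.5207,-.0834),(.5218,-.0814),(.5233,-.0797),(.5251,-.078),(.5272,-.077),(.5295,-.0765)])
th=np.radians([216,192.1,179.9,167.9,155.9,143.9,131.9,119.9,107.9,95.9])
# P = S + r*(c,s) + n*(s,-c)
A=[];b=[]
for p,t in zip(P,th):
    c,s=np.cos(t),np.sin(t)
    A+= [[1,0,c,s],[0,1,s,-c]]; b+=list(p)
x,res,_,_=np.linalg.lstsq(np.array(A),np.array(b),rcond=None);print(x,np.sqrt(res/20))
A=np.array(A);print(((A@x-b)*1e3).reshape(-1,2))
S=x[:2];Pc=np.array([.5301+.010*np.cos(np.radians(96)),-.0884+.00995+.00075])
print("cmd now",Pc)
th=96
for k in range(25):
    th-=6
    c,s=np.cos(np.radians(th)),np.sin(np.radians(th))
    Q=S+x[2]*np.array([c,s])+x[3]*np.array([s,-c])
    f=min(1,(k+1)/4); 
    if k==0: e0=Pc-(S+x[2]*np.array([np.cos(np.radians(96)),np.sin(np.radians(96))])+x[3]*np.array([np.sin(np.radians(96)),-np.cos(np.radians(96))]))
    Q=Q+e0*(1-f)
    d=np.round((Q-Pc)/.025,3);Pc=Pc+d*.025;print(th,d.tolist())
E
```

```text
[ 5.30905851e-01 -8.75866634e-02  1.10997315e-02 -2.95688666e-04] [7.57397119e-05]
[[ 0.09978077 -0.05013903]
 [ 0.01470118 -0.10249257]
 [ 0.00562007  0.03702109]
 [-0.00926249  0.05092698]
 [-0.04710222  0.0757804 ]
 [-0.0368387   0.11434457]
 [-0.02699579  0.17752446]
 [ 0.01643915 -0.11173936]
 [ 0.01289916 -0.11510282]
 [-0.02924113 -0.07612372]]
cmd now [ 0.52905472 -0.0777    ]
90 [0.05, 0.015]
84 [0.051, 0.01]
78 [0.05, 0.005]
72 [0.049, 0.0]
66 [0.044, -0.015]
60 [0.042, -0.02]
54 [0.039, -0.024]
48 [0.037, -0.029]
42 [0.034, -0.032]
36 [0.03, -0.035]
30 [0.027, -0.038]
24 [0.022, -0.041]
18 [0.018, -0.043]
12 [0.013, -0.045]
6 [0.008, -0.045]
0 [0.004, -0.047]
-6 [-0.001, -0.046]
-12 [-0.006, -0.046]
-18 [-0.011, -0.045]
-24 [-0.016, -0.044]
-30 [-0.02, -0.042]
-36 [-0.024, -0.04]
-42 [-0.028, -0.037]
-48 [-0.032, -0.034]
-54 [-0.035, -0.03]
```

The circle fit has 0.1 mm residual, with the stud at (0.5309,-0.0876) and radius 11.1 mm. I'll use the corrected steps from here.

```bash
sed -i 's/S=np.array.*/S=np.array([.5309,-.0876])/' t1.py tq.py
```

Emit:
drive_tool --plan '[[[0.05,0.015,-0.002,0,0,-1],[0.051,0.01,-0.002,0,0,-1]]]'

```text
time: 20.1
position: [0.532, -0.0762, 0.2384]
tool_rot: [0.744, 0.669, 0.001, 0.0]
ft_force: [-0.1, 7.0, 4.4]
grip_width: 0.0078
```

```bash
python3 t1.py
```

```text
t20.10 xang 83.91 z 0.2384 Mz 0.216 tau6 -0.3441 rxF 0.008  sumM 0.224 F [-0.0585  6.9802  4.4177] v6 0.841 w 0.0078 r [ 1.0516 11.3862]
```

Emit:
drive_tool --plan '[[[0.05,0.005,-0.002,0,0,-1]]]'

```text
time: 20.23
position: [0.5332, -0.0763, 0.2383]
tool_rot: [0.778, 0.629, 0.001, 0.0]
ft_force: [0.8, 4.5, 5.0]
grip_width: 0.0078
```

```bash
python3 t1.py
```

```text
t20.23 xang 77.92 z 0.2383 Mz 0.185 tau6 -0.3369 rxF 0.001  sumM 0.186 F [0.8055 4.5214 5.0008] v6 0.836 w 0.0078 r [ 2.2544 11.3229]
```

Emit:
drive_tool --plan '[[[0.049,0,-0.002,0,0,-1]]]'

```text
time: 20.35
position: [0.5344, -0.0765, 0.2383]
tool_rot: [0.809, 0.587, 0.001, 0.0]
ft_force: [-0.7, 4.8, 5.1]
grip_width: 0.0077
```

```bash
python3 t1.py
```

```text
t20.35 xang 71.94 z 0.2383 Mz 0.221 tau6 -0.3275 rxF 0.024  sumM 0.246 F [-0.6932  4.7728  5.1193] v6 0.836 w 0.0077 r [ 3.4698 11.1382]
```

Emit:
drive_tool --plan '[[[0.044,-0.015,-0.002,0,0,-1]]]'

```text
time: 20.48
position: [0.5355, -0.0769, 0.2382]
tool_rot: [0.839, 0.544, 0.001, 0.0]
ft_force: [-0.7, 5.6, 4.7]
grip_width: 0.0075
```

```bash
python3 t1.py
```

```text
t20.48 xang 65.93 z 0.2382 Mz 0.248 tau6 -0.3127 rxF 0.033  sumM 0.281 F [-0.7256  5.5939  4.6912] v6 0.830 w 0.0075 r [ 4.5662 10.6878]
```

Emit:
drive_tool --plan '[[[0.021,-0.009,-0.001,0,0,-0.5]]]'

```text
time: 20.6
position: [0.536, -0.0771, 0.2382]
tool_rot: [0.853, 0.523, 0.001, 0.0]
ft_force: [0.7, 5.0, 5.0]
grip_width: 0.0078
```

```bash
python3 t1.py; python3 -c "
from rig import camera
camera('top')"; python3 t1.py;python3 -c "
from rig import camera
camera('top')"; python3 t1.py
```

```text
t20.60 xang 63.01 z 0.2382 Mz 0.278 tau6 0.0304 rxF 0.018  sumM 0.296 F [0.6764 4.9872 5.038 ] v6 0.403 w 0.0078 r [ 5.1059 10.4858]
t20.65 xang 62.94 z 0.2382 Mz 0.134 tau6 0.3233 rxF 0.025  sumM 0.159 F [0.341  5.5327 4.4489] v6 -0.075 w 0.0077 r [ 5.1441 10.4348]
t20.70 xang 63.08 z 0.2382 Mz 0.197 tau6 0.3107 rxF 0.022  sumM 0.219 F [0.3098 4.9409 4.8234] v6 -0.022 w 0.0072 r [ 5.1133 10.4683]
```

Emit:
drive_tool --plan '[[[0.021,-0.011,-0.001,0,0,-0.5]]]'

```text
time: 20.82
position: [0.5365, -0.0774, 0.2382]
tool_rot: [0.866, 0.5, 0.001, 0.0]
ft_force: [0.2, 5.3, 4.7]
grip_width: 0.0076
```

```bash
python3 t1.py
```

```text
t20.82 xang 60.04 z 0.2382 Mz 0.288 tau6 -0.0894 rxF 0.028  sumM 0.316 F [0.179  5.3232 4.6858] v6 0.423 w 0.0076 r [ 5.6112 10.2155]
```

Emit:
drive_tool --plan '[[[0.019,-0.011,-0.001,0,0,-0.5]]]'

```text
time: 20.95
position: [0.537, -0.0777, 0.2381]
tool_rot: [0.879, 0.477, 0.001, 0.0]
ft_force: [0.7, 6.0, 3.8]
grip_width: 0.0074
```

```bash
python3 t1.py
```

```text
t20.95 xang 57.03 z 0.2381 Mz 0.232 tau6 -0.0237 rxF 0.030  sumM 0.262 F [0.6977 5.9617 3.7994] v6 0.413 w 0.0074 r [6.126  9.9069]
```

Emit:
drive_tool --plan '[[[0.02,-0.013,-0.001,0,0,-0.5]]]'

```text
time: 21.08
position: [0.5375, -0.078, 0.2381]
tool_rot: [0.891, 0.454, 0.001, 0.0]
ft_force: [0.4, 5.5, 4.1]
grip_width: 0.0073
```

```bash
python3 t1.py
```

```text
t21.07 xang 54.03 z 0.2381 Mz 0.273 tau6 -0.0182 rxF 0.033  sumM 0.306 F [0.375  5.4999 4.1473] v6 0.414 w 0.0073 r [6.6264 9.5971]
```

The last five moving readings were 0.281, 0.296, 0.316, 0.262 and 0.306 N m. That averages about 0.29 against a 0.18–0.20 baseline, and the rise dates bearing to about 40° ago. At 0.15 N m per rad that also gives about 0.30, so both agree on "well snug" and I stop here. Opening narrowly, then lifting.

Emit:
drive_tool --plan '[[[0,0,0,0,0,0],[0,0,0,0,0,0],[0,0,0,0,0,0],[0,0,0,0,0,0]]]' --grip 0.83

```text
time: 21.58
position: [0.5371, -0.0787, 0.2377]
tool_rot: [0.891, 0.454, -0.0, 0.0]
ft_force: [-0.5, -0.1, 0.1]
grip_width: 0.0149
```

```bash
python3 t1.py
```

```text
t21.57 xang 54.02 z 0.2377 Mz 0.010 tau6 -0.0019 rxF 0.004  sumM 0.014 F [-0.5102 -0.0763  0.0883] v6 0.001 w 0.0149 r [6.2179 8.9499]
```

The fingers are free (all forces near zero). Lifting straight up, then back for a look.

Emit:
drive_tool --plan '[[[0,0,0.3,0,0,0],[0,0,0.6,0,0,0],[0,0,1,0,0,0],[0,0,1,0,0,0],[0,0,1,0,0,0],[0,0,1,0,0,0],[-0.2,-0.8,0.5,0,0,0],[-0.2,-0.8,0,0,0,0]]]'

```text
time: 22.58
position: [0.5272, -0.1186, 0.3755]
tool_rot: [0.891, 0.455, 0.001, 0.002]
ft_force: [0.2, -0.2, -0.4]
grip_width: 0.0144
```

Emit:
drive_tool --plan '[[[-0.2,-0.8,0,0,0,0],[-0.2,-0.8,0,0,0,0],[0,0,0,0,0,0]]]'

```text
time: 22.95
position: [0.5169, -0.1593, 0.374]
tool_rot: [0.891, 0.453, 0.001, 0.001]
ft_force: [0.4, 0.6, -0.9]
grip_width: 0.0151
```

```bash
python3 - <<'E'
from h import *
import pickle
o=robot.get_obs(); im=camera("wrist");s=camera("side")
pickle.dump(o,open("pics/w10.pkl","wb"));print(o["time"],o["position"])
cv2.imwrite("pics/w10.png",im[...,::-1])
cv2.imwrite("pics/w10b.png",cv2.resize(im[...,::-1],None,fx=1.5,fy=1.5,interpolation=cv2.INTER_CUBIC))
a=s[150:250,190:330,::-1];cv2.imwrite("pics/s10.png",cv2.resize(a,None,fx=5.5,fy=5.5,interpolation=cv2.INTER_CUBIC))
E
```

```text
22.95 [ 0.5169 -0.1593  0.374 ]
```

View pics/w10b.png

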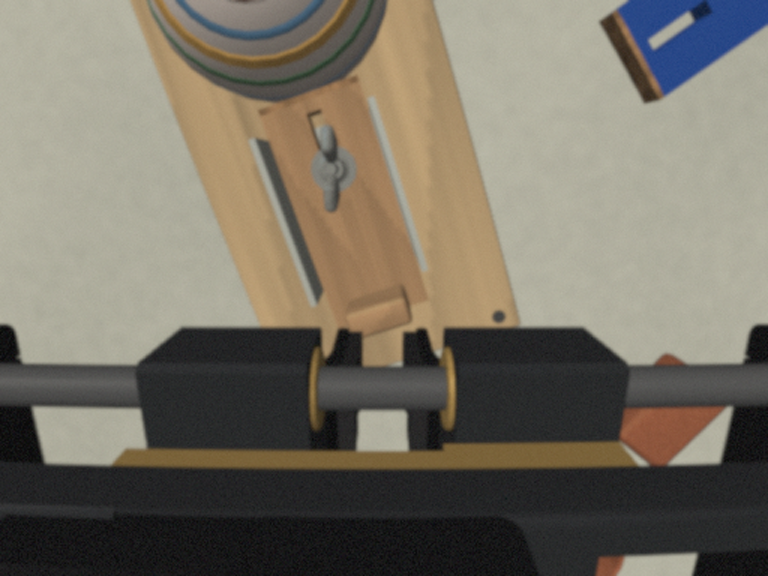

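View pics/s10.png

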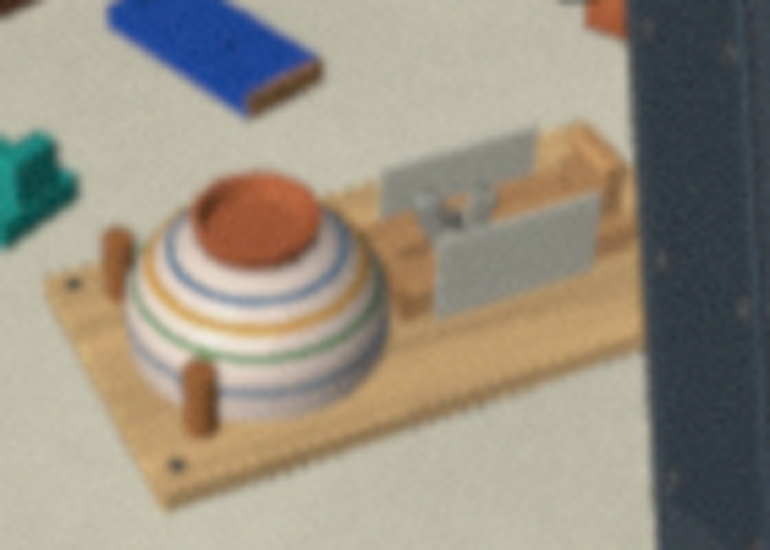

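The jaw's cork end at (308,95) is still against the rim, the nut is turned, and the bowl sits on its stops. I'll check numerically that jaw and bowl have not moved, comparing views from before and after tightening.

```bash
python3 - <<'E'
from h import *
import pickle
for n,b in(("w6",(215,70,310,110)),("w10",(160,40,250,85))):
    a=cv2.imread(f"pics/{n}.png")[b[1]:b[3],b[0]:b[2]];cv2.imwrite(f"pics/{n}f.png",cv2.resize(a,None,fx=8,fy=8,interpolation=cv2.INTER_CUBIC))
# bowl foot (red ellipse) & bystanders: side before/after
A=cv2.imread("pics/side0.png");s=camera("side")[...,::-1];cv2.imwrite("pics/side11.png",s)
def foot(im):
    h=cv2.cvtColor(im,cv2.COLOR_BGR2HSV);m=cv2.inRange(h,(0,110,60),(14,255,255))
    n,l,st,c=cv2.connectedComponentsWithStats(m);
    return [ (st[i,4],c[i].round(2)) for i in range(1,n) if st[i,4]>60]
print(foot(np.ascontiguousarray(A)));print(foot(np.ascontiguousarray(s)))
E
```

```text
[(np.int32(541), array([184.95,  11.21])), (np.int32(68), array([262.  ,   4.09])), (np.int32(537), array([364.7 ,  17.41])), (np.int32(111), array([442.41,   7.17])), (np.int32(157), array([506.82,   9.51])), (np.int32(9717), array([158.18,  74.16])), (np.int32(940), array([64.12, 34.26])), (np.int32(519), array([505.33,  59.29])), (np.int32(69), array([340.25,  34.57])), (np.int32(388), array([351.57,  70.54])), (np.int32(166), array([323.84,  70.52])), (np.int32(3369), array([460.85, 110.75])), (np.int32(289), array([268.99,  92.2 ])), (np.int32(169), array([324.99,  93.33])), (np.int32(445), array([194.85, 121.79])), (np.int32(87), array([236.51, 127.74])), (np.int32(241), array([ 13.09, 140.93])), (np.int32(657), array([ 97.44, 163.57])), (np.int32(256), array([307.33, 151.05])), (np.int32(117), array([154.32, 165.98])), (np.int32(311), array([236.19, 189.6 ])), (np.int32(61), array([  7.9 , 201.41])), (np.int32(240), array([ 48.  , 216.05])), (np.int32(64), array([225.86, 222.38]))]
[(np.int32(46297), array([124.46,  91.01])), (np.int32(974), array([474.64,   7.63])), (np.int32(557), array([505.26,  59.77])), (np.int32(4617), array([456.27, 107.36])), (np.int32(68), array([300.13, 149.94])), (np.int32(309), array([236.16, 189.59])), (np.int32(67), array([225.79, 222.24]))]
```

View pics/w6f.png

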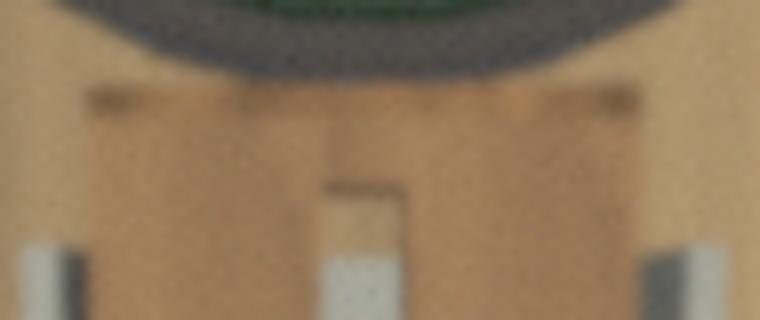

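View pics/w10f.png

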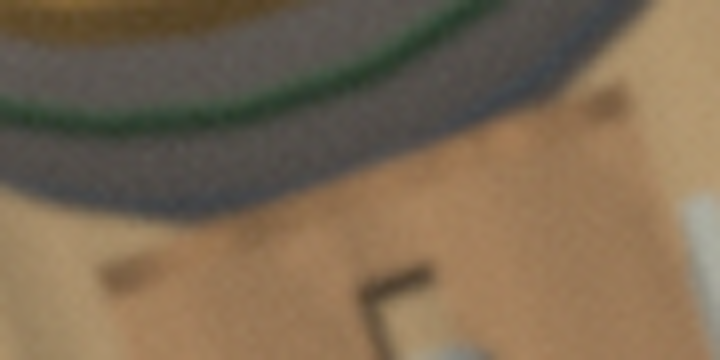

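```bash
python3 - <<'E'
from h import *
import pickle
ex=np.array([.3064,.9519,0]);ex/=np.linalg.norm(ex);ey=np.array([-ex[1],ex[0],0]);S=np.array([.5309,-.0876,0])
def m(n,off,name,p,z):
    o=pickle.load(open(f"pics/{n}.pkl","rb"))
    P=onz("wrist",np.array([p])/8.-.44+off,z,o)[0];d=P-S;print(n,name,"jig mm",(d@ex*1e3).round(2),(d@ey*1e3).round(2))
m("w6",[215,70],"slot front",(363,188),.041);m("w10",[160,40],"slot front",(397,280),.041)
m("w6",[215,70],"front L",(88,92),.041);m("w10",[160,40],"front L",(100,275),.041)
m("w6",[215,70],"front R",(638,92),.041);m("w10",[160,40],"front R",(622,85),.041)
m("w6",[215,70],"chan frontR",(724,245),.076);m("w10",[160,40],"chan frontR",(705,195),.076)
E
```

```text
w6 slot front jig mm 36.7 -0.27
w10 slot front jig mm 36.03 -0.4
w6 front L jig mm 47.91 32.57
w10 front L jig mm 47.91 32.89
w6 front R jig mm 47.75 -33.11
w10 front R jig mm 48.15 -32.74
w6 chan frontR jig mm 29.0 -38.52
w10 chan frontR jig mm 28.79 -37.2
```

Bowl foot moved 0.03 px, and the jaw's front edge is the same within 0.4 mm before and after tightening. The gripper is clear, so I'm handing in.

```bash
python3 - <<'E'
from rig import robot
print(robot.hand_in()); o=robot.get_obs();print(o["time"],o["ft_force"])
E
```

```text
the job is handed in; nothing more can be done
None
the job is handed in; nothing more can be done
```

I clamped the bowl and handed the job in at about 23 s of the 72 s allowed; no verdict was given.

**Jaw:** I pushed it about 28 mm forward from behind its handle with the fingers closed. The force rose to about 6.6 N as the jaw stalled on the rim. About 1.5 to 2 N of that is sliding friction, so the pressure on the rim stayed well under 15 N. I then backed off.

**Nut:** I gripped one wing and turned it 162° clockwise on a circle about the stud. The moment averaged 0.29 N m over the last five moving readings (0.26 to 0.32). The nut ran down at about 0.18 to 0.20 N m beforehand.

**Last checks:**
- **Bowl:** in the side view its foot moved 0.03 px from the start.
- **Jaw:** its front edge agreed within 0.4 mm before and after tightening. One slot-end reading differed by 0.7 mm, which I take as picking error.
- **Gripper:** the fingers read near-zero force when opened, and the tool was clear of everything.

**Weaker points:**
- The washer force on the jaw was only inferred from the moment. Single readings scatter by about 0.03 N m, and those taken with the nut at rest were lower because of friction.
- Joint 6 torque did not give a usable moment, so I left it out.
- My first stud position was about 1 mm off. That gave up to 9 N of sideways force while turning, until I refitted the circle.
- I did not re-measure the bystanders; the arm never went near them.

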